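# Find the loaded pot by feel and slide it onto the heating spot

## Task

One of the three identical lidded pots in the far row on the heating plate holds a heavy metal block and the other two are empty: find out by feel which one it is. Slide that pot along the plate, without lifting or tipping it, onto the single marked ring nearer the robot (the one with a dot in its middle), well centred; leave the two empty pots upright and centred on their own rings, and leave the other things alone.

Things in the scene. Friction and masses are not known exactly. Their poses are not given: they have to be found in the camera images.
- plate: fixed heating plate, 270 mm (x) by 560 (y), flat top 60 mm above the bench. Origin: under its centre, at bench level; -x faces the robot, turned by up to 0.2 rad. Far row: x = +65, y = +135, 0, -135 mm. Friction 0.34 to 0.46, alike for all pots: the loaded pot slides at some 2.5 to 6 N pushed at the knob, an empty one at 0.6 to 1.5 N, more if pressed down; lids do not open
- mark: the goal ring: thin printed white circle, 120 mm across, with an 8 mm dot in its middle, flush on the plate's top in the row nearer the robot, at x = -65 mm in the plate's frame, y anywhere from -70 to +70 mm. Nothing stands on it. Origin: its centre, at the plate's top
- pot_a: left (+y) pot of the far row. Steel, 96 mm across, 45 tall; fixed flat lid 98 mm across, its top 49 mm above the underside; in its middle an upright knob 26 mm across, straight from 60 to 86 mm above the underside (18 mm neck below). Origin: underside centre, z up. The pots look the same; any one may be the loaded one (drawn at each start): 0.76 to 0.95 kg, an empty one 0.24 to 0.31 kg
- pot_b: middle pot of the far row. Steel, 96 mm across, 45 tall; fixed flat lid 98 mm across, its top 49 mm above the underside; in its middle an upright knob 26 mm across, straight from 60 to 86 mm above the underside (18 mm neck below). Origin: underside centre, z up. The pots look the same; any one may be the loaded one (drawn at each start): 0.76 to 0.95 kg, an empty one 0.24 to 0.31 kg
- pot_c: right (-y) pot of the far row. Steel, 96 mm across, 45 tall; fixed flat lid 98 mm across, its top 49 mm above the underside; in its middle an upright knob 26 mm across, straight from 60 to 86 mm above the underside (18 mm neck below). Origin: underside centre, z up. The pots look the same; any one may be the loaded one (drawn at each start): 0.76 to 0.95 kg, an empty one 0.24 to 0.31 kg
- ring_a (a point): centre of the left printed ring of the far row, where that pot belongs; on the plate's top. The rings are thin white circles 108 mm across, only printed
- ring_b (a point): centre of the middle printed ring of the far row, where that pot belongs; on the plate's top. The rings are thin white circles 108 mm across, only printed
- ring_c (a point): centre of the right printed ring of the far row, where that pot belongs; on the plate's top. The rings are thin white circles 108 mm across, only printed
- beaker: bystander: glass beaker 56 mm across, 60 mm tall, standing on the plate near its left near corner; origin under its centre
- crucible: bystander: white ceramic crucible 44 mm across, 35 mm tall, on the plate near its right near corner; origin under its centre
- spanner: bystander: steel spanner lying on the bench to the right; origin at its middle
- spanner2: bystander: smaller spanner, 140 mm, lying on the steel sheet to the left; origin at its middle
- jar: bystander: amber glass jar 60 mm across, 90 mm tall, on the bench to the left of the plate; origin under its centre
- flange: bystander: steel flange stub 60 mm across, 45 mm tall, on the bench to the right of the plate; origin under its centre
Mind the look-alikes: they are no part of the job. Leave any black or red look-alike of the pot_a alone.

How it is judged:
By the outcome, as a careful person would: the job done as asked, in the order asked, and still so for the second after the job is handed in, with the robot touching nothing.
It also fails if it takes over 64 s, if anything falls off the work surface, if the arm or the gripper's body presses on something with over 40 N, if the wrist force passes 120 N, or if a joint passes its speed limit or range.

## Robot

A 6-joint arm with a two-finger parallel gripper is mounted at the origin on the work surface. World frame = base frame: x ahead of the robot, y to its left, z up, the work surface at z = 0. Lengths are in mm, angles in degrees, forces in N, time in s.
With the tool pointing down it reaches from about 350 to 850 mm from the base axis. Payload 8.1 kg.
Tool frame: the origin (TCP) lies on the centre line of the jaws, within the pads' length; the fingertips stand 14 mm ahead of it and the grasp point (between the pads) lies 5 mm behind it; z points along the fingers, y is the line along which they close (so a half turn about z gives the same grasp; the last joint's range is limited). The gripper opens to 85 mm and grips with 20 to 120 N. Pads are 22 mm wide; open, the fingers measure 114 mm over their backs; the gripper's body (76 mm by 85 mm) begins 54 mm behind the grasp point. The pads swing forward as they close: fully open they stand 13 mm farther back than shut.
Start: joints at [-73.247, 7.471, 85.268, -0, 87.261, -4.893], TCP at [221.346, -557.684, 245.292] pointing down, gripper open.
Joint ranges: [-169.43, 169.43], [-51.17, 129.36], [1.28, 143.12], [-76.62, 256.62], [0, 156.53], [-152.29, 152.29]. Speed limits (degrees/s): [136.94, 136.94, 159.86, 180, 180, 180].

## Interface

Orientations are given as [roll, pitch, yaw] about the fixed x, y, z axes, in that order (R = Rz(yaw) Ry(pitch) Rx(roll)).
In Python, from bench import sense, snapshot, camera_info, hand_in gives the robot as it stands. The module is installed in compiled form; this text tells all that it offers.
- The arm moves only by the tool apply_moves, never from a script. Its argument "deltas" is a list of rows, each a list of 7 numbers: the shift along the tool's x, y, z scaled (see below), then the turn, a rotation vector about the tool's x, y, z scaled (see below), then the opening, from 0 (shut) to 1 (fully open). In form: [[dx, dy, dz, ax, ay, az, claw], ...]. A call has 1 to 8 rows; each row shifts and turns the commanded pose from where the row before left it, along the tool's axes as they then stand; what a row does not reach is not made up. The controller multiplies each number of a shift by 0.03 m and each number of a turn by 0.08 rad. A row lasts 1/8 s, in which the tool goes at most 62.5 mm and 10.7 degrees, less where a joint would pass 70% of its speed; a pose out of reach is approached as far as the arm can. A call with a number of a shift or a turn outside -1 to 1 is refused whole. A call with a gripper value outside its range is refused whole. The fingers move at their own pace and stop on an object; "grip_force" is the grip in N (left out, the last holds). Time passes only in rows, so rows that do not move let the fingers close. It gives the time, the measured TCP pose, the force, the opening and the grip force at its end, in the units of the state.
- sense(): the state, without advancing time (a new reading comes with each control period).
- snapshot(name): name is "scene" or "top" or "wrist"; returns the picture (420x560x3 uint8, red, green, blue); there is no depth.
- camera_info(name): a dict with "vertical_fov" (degrees; the focal length in pixels is half the picture's height over the tangent of half this angle, whatever the lens; pixels are square), "cx", "cy" (the principal point, pixels), "origin" and "rotation" of the camera in the world; the wrist camera has in their place "tool_from_camera" (4x4, takes a point from camera to tool coordinates, whose origin is the TCP and whose axes are the flange's). Camera axes: x right, y up, looking along -z (the intrinsics and any distortion apply to the point x, -y, -z); pixel columns grow to the right and rows downward; lengths in mm; the calibration is good to about 2 mm. A picture is of the moment at which its call begins: read the wrist's pose just before it. camera_info takes no time and is no camera call.
- hand_in(): hands the job in; it is judged then, once.
The state is a dict: "time": time; "joint_pos": joint angles; "qd": joint speeds; "joint_efforts": joint torques, N m; "tool_pos": TCP position; "tcp_rot": TCP orientation; "ft_force": force on the tool from outside, world axes, zero at the start; "wrist_torque": the same for the moment, N m; "finger_gap": finger opening in mm; "grip_force": force on a finger pad.
Only numpy, scipy, OpenCV 4.12 (cv2) and the standard library are available. Lean on these libraries where they do the work, as an engineer would, in place of code of your own. Each camera call takes 0.05 s, during which the arm holds its last target. There are 200 camera calls.

## Working session

There is one attempt and no reset: what is moved stays moved. The work goes in short steps, Python scripts to look and compute and a tool call to move; the robot and the scene stay as the last step left them, time stands still between calls to the robot, and variables do not carry over. Pictures are saved under pics/ and viewed, at most 10 in all, crops included, and the job is handed in when it is done.

Besides the shell and the picture viewer there is one more tool, called after ">>>" as name([rows], argument=value, ...), one row to a line, values as JSON. apply_moves: Moves the arm, as the interface text tells. Its arguments: {"type":"object","properties":{"deltas":{"type":"array"},"grip_force":{"type":"number"}},"required":["deltas"]}

```bash
mkdir -p pics; python3 - <<'E'
from bench import *
import cv2
s=sense();print(s)
for n in("scene","top"):
    im=snapshot(n);cv2.imwrite(f"pics/{n}0.png",im[:,:,::-1]);print(n,camera_info(n))
print(camera_info("wrist"))
E
```

```text
{'time': 0.0, 'joint_pos': array([-7.32458471e+01,  7.51544658e+00,  8.53271503e+01,  2.16001483e-04,
        8.72623557e+01, -4.89426835e+00]), 'qd': array([ 0.04596746,  0.01102517, -0.03360795,  0.02680579, -0.02039639,
        0.03977288]), 'joint_efforts': array([ 3.65160973e-03, -5.69396031e+01, -5.00555134e+01,  1.19683018e-04,
        1.51553768e-02,  2.84379769e-05]), 'tool_pos': array([ 221.2082054 , -557.18288549,  244.26128887]), 'tcp_rot': array([-1.79895448e+02, -9.16921034e-03,  2.16484024e+01]), 'ft_force': array([ 0.26912915,  0.57421891, -0.63561913]), 'wrist_torque': array([-0.02199362, -0.01089333,  0.01603902]), 'grip_force': 0.0, 'finger_gap': 85.30485528284565}
scene {'vertical_fov': 55.31001742992554, 'cx': 271.0367830145961, 'cy': 214.51946996835485, 'origin': array([1382.37444706, -476.6328265 ,  815.58388362]), 'rotation': array([52.95463003,  1.15004446, 59.91665768])}
top {'vertical_fov': 57.29210902083551, 'cx': 278.047620418711, 'cy': 201.53764941546055, 'origin': array([ 463.66786981,   39.93208547, 1167.21007477]), 'rotation': array([  1.57470778,  -1.1968197 , -88.78800619])}
{'vertical_fov': 70.17817918863864, 'cx': 274.705414402609, 'cy': 207.79727972985825, 'tool_from_camera': array([[-1.77558304e-04,  9.49172272e-01,  3.14756996e-01,
         8.15555081e+01],
       [ 9.99999897e-01,  3.74224856e-05,  4.51262092e-04,
        -2.13662527e-01],
       [ 4.16546476e-04,  3.14757043e-01, -9.49172181e-01,
        -1.28022104e+02],
       [ 0.00000000e+00,  0.00000000e+00,  0.00000000e+00,
         1.00000000e+00]])}
```

View pics/top0.png

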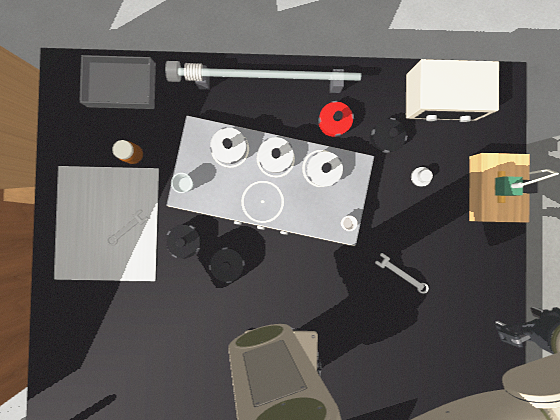

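View pics/scene0.png

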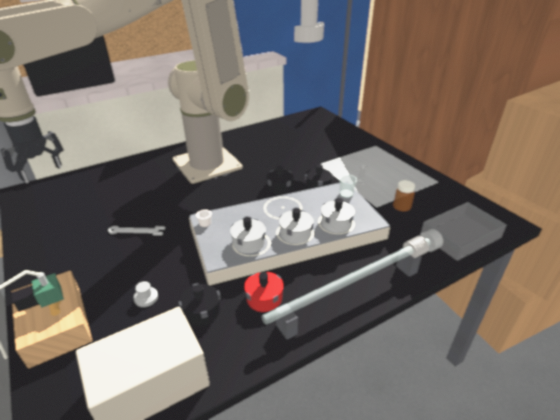

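The top view shows the pots at about (229,146), (275,155) and (323,168), and the dotted goal ring at (262,202). The beaker is at (182,183) and the crucible at (349,223). The red and black pots are look-alikes.

```bash
cat > h.py <<'E'
import numpy as np,cv2
from bench import *
from scipy.spatial.transform import Rotation as R
def cam(n,s=None):
    c=camera_info(n);f=210/np.tan(np.radians(c["vertical_fov"]/2))
    if n=="wrist":
        T=c["tool_from_camera"];Rt=R.from_euler("xyz",s["tcp_rot"],degrees=True).as_matrix()
        return f,c["cx"],c["cy"],s["tool_pos"]+Rt@T[:3,3],Rt@T[:3,:3]
    return f,c["cx"],c["cy"],c["origin"],R.from_euler("xyz",c["rotation"],degrees=True).as_matrix()
def ray(C,p,z):
    f,cx,cy,o,M=C;d=M@np.array([(p[0]-cx)/f,-(p[1]-cy)/f,-1.]);return (o+d*(z-o[2])/d[2])[:2]
def proj(C,X):
    f,cx,cy,o,M=C;v=M.T@(np.asarray(X,float)-o);return np.array([cx-f*v[0]/v[2],cy+f*v[1]/v[2]])
E
python3 - <<'E'
from h import *
im=cv2.imread("pics/top0.png");C=cam("top")
cv2.imwrite("pics/crop.png",cv2.resize(im[105:255,155:385],None,fx=3.4,fy=3.4,interpolation=cv2.INTER_CUBIC))
for n,p,z in[("goal",(262.5,202),60),("ka",(229.5,146),146),("kb",(276,156),146),("kc",(323.5,168),146)]:print(n,ray(C,p,z))
cs=[ray(C,p,60) for p in[(188,116),(374,155),(356,246),(167,206)]]
print(cs,[np.linalg.norm(cs[i]-cs[i-1]) for i in range(4)])
E
```

```text
goal [492.29075698  62.18740897]
ka [637.22365121 151.53329308]
kb [613.51374723  27.22507997]
kc [ 584.42397316 -100.30967331]
[array([735.79414703, 282.48777558]), array([ 635.94630932, -258.58512795]), array([ 371.19303935, -210.14436722]), array([474.90418502, 335.17399754])] [np.float64(266.15674002691367), np.float64(550.2085764865761), np.float64(269.14828860184895), np.float64(555.0928937434703)]
```

View pics/crop.png

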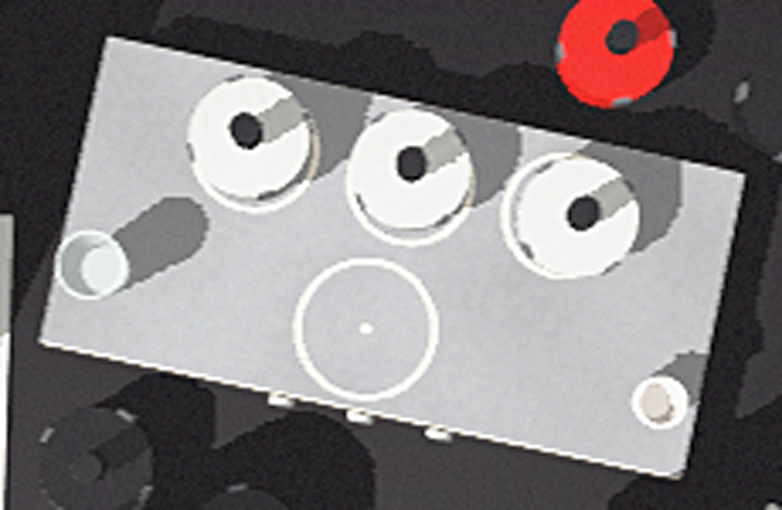

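>>> apply_moves([
  [1,-0.7,-0.15,0,0,0,1],
  [1,-0.7,-0.15,0,0,0,1],
  [1,-0.7,-0.15,0,0,0,1],
  [1,-0.7,-0.15,0,0,0,1],
  [1,-0.7,-0.15,0,0,0,1],
  [1,-0.7,-0.15,0,0,0,1],
  [1,-0.7,-0.15,0,0,0,1],
  [1,-0.7,-0.15,0,0,0,1],
])

```text
time: 1.1
tool_pos: [382.8, -311.8, 281.0]
tcp_rot: [-180.0, 0.0, 21.6]
ft_force: [0.4, -0.9, -0.1]
finger_gap: 85.7
grip_force: 0.0
```

>>> apply_moves([
  [1,-0.7,-0.15,0,0,0,1],
  [1,-0.7,-0.15,0,0,0,1],
  [1,-0.7,-0.15,0,0,0,1],
  [1,-0.7,-0.15,0,0,0,1],
  [1,-0.7,-0.15,0,0,0,1],
  [1,-0.7,-0.15,0,0,0,1],
  [1,-0.7,-0.15,0,0,0,1],
  [1,-0.7,-0.15,0,0,0,1],
])

```text
time: 2.1
tool_pos: [543.9, -67.2, 316.9]
tcp_rot: [-180.0, 0.0, 21.6]
ft_force: [0.1, -0.9, -0.0]
finger_gap: 85.5
grip_force: 0.0
```

>>> apply_moves([
  [1,-0.7,-0.15,0,0,0,1],
  [1,-0.7,-0.15,0,0,0,1],
  [1,-0.7,-0.15,0,0,0,1],
  [0,0,0,0,0,1,1],
  [0,0,0,0,0,1,1],
  [0,0,0,0,0,1,1],
  [0,0,0,0,0,1,1],
  [0,0,0,0,0,1,1],
])

```text
time: 3.1
tool_pos: [603.7, 23.5, 330.1]
tcp_rot: [-180.0, 0.1, -1.4]
ft_force: [-0.1, 0.7, 0.2]
finger_gap: 85.8
grip_force: 0.0
```

>>> apply_moves([
  [0,0,0,0,0,1,1],
  [0,0,0,0,0,1,1],
  [0,0,0,0,0,0,1],
  [0,0,0,0,0,0,1],
])

```text
time: 3.6
tool_pos: [603.9, 23.4, 330.5]
tcp_rot: [180.0, 0.0, -10.3]
ft_force: [0.9, 0.5, -0.6]
finger_gap: 85.7
grip_force: 0.0
```

```bash
python3 - <<'E'
from h import *
s=sense();im=snapshot("wrist")[:,:,::-1].copy();cv2.imwrite("pics/w1.png",im)
np.savez("w1.npz",tool_pos=s["tool_pos"],tcp_rot=s["tcp_rot"]);print(s["time"],s["tool_pos"],s["tcp_rot"],s["ft_force"])
cv2.imwrite("pics/w1b.png",cv2.resize(im,(800,600),interpolation=cv2.INTER_CUBIC))
E
```

```text
3.6 [603.88015626  23.40865805 330.49854364] [ 1.79995261e+02  2.77684243e-02 -1.03405677e+01] [ 0.93102429  0.50933238 -0.59884462]
```

View pics/w1b.png

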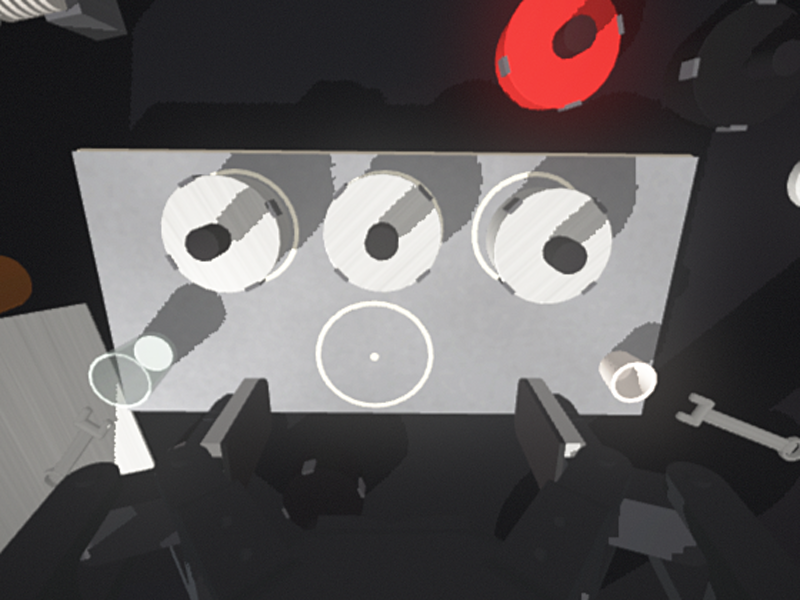

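The wrist view shows the lids at about (220,233), (382,231) and (553,245), the goal ring at (374,356), and the plate squared up with the tool. Each far ring is partly visible around its pot.

```bash
cat >> h.py <<'E'
def lids(im,C,seeds,thr=190,big=None):
    g=cv2.cvtColor(im,cv2.COLOR_BGR2GRAY);g=cv2.resize(g,None,fx=4,fy=4,interpolation=cv2.INTER_CUBIC)
    m=cv2.morphologyEx((g>thr).astype(np.uint8),cv2.MORPH_OPEN,cv2.getStructuringElement(cv2.MORPH_ELLIPSE,(17,17)))
    n,l,st,ce=cv2.connectedComponentsWithStats(m);out=[]
    for s in seeds:
        k=np.argmin([np.hypot(*(ce[i]/4-s)) if st[i,4]>3000 else 1e9 for i in range(1,n)])+1
        c=max(cv2.findContours((l==k).astype(np.uint8),0,1)[0],key=cv2.contourArea)
        e=cv2.fitEllipse(cv2.convexHull(c));out.append(((np.array(e[0])+.5)/4-.5,np.array(e[1])/4))
    return out
E
python3 - <<'E'
from h import *
W=cam("wrist",np.load("w1.npz"));T=cam("top")
w=cv2.imread("pics/w1.png");t=cv2.imread("pics/top0.png")
pl=lambda P:ray(T,P,60)
ft=lambda q:np.array([155,105])+np.array(q)/3.4-.35
fw=lambda q:(np.array(q)+.5)*.7-.5
# plate frame
for n,C,cs in(("top",T,[ft(q) for q in[(107,38),(745,174),(681,476),(41,342)]]),("wr",W,[fw(q) for q in[(76,151),(698,156),(643,415)]])):
    P=np.array([ray(C,q,60) for q in cs]);c=(P[0]+P[2])/2
    d=P[0]-P[1];yw=np.degrees(np.arctan2(-d[0],d[1]));print(n,c,"yaw",yw,"len",np.linalg.norm(d),np.linalg.norm(P[1]-P[2]))
    g=ray(C,ft((366,328)) if n=="top" else fw((374.5,356.5)),60)
    a=np.radians(yw);M=np.array([[np.cos(a),-np.sin(a)],[np.sin(a),np.cos(a)]])
    print(" goal",g,"in plate",M.T@(g-c));print(" rings",[(c+M@[65,y]).round(1) for y in(135,0,-135)])
    L=lids(w if n=="wr" else t,C,[fw(q) for q in[(220,233),(382,231),(553,245)]] if n=="wr" else [ft(q) for q in[(250,137),(410,170),(577,217)]],215 if n=="wr" else 225)
    for e in L:
        p=ray(C,e[0],109);print(" lid px",e[0].round(1),e[1].round(1),"w",p.round(1),"plate",(M.T@(p-c)).round(1))
E
```

```text
top [555.58636714  40.43602608] yaw -10.649254262337514 len 555.4032169003988 263.46820700903555
 goal [494.81055907  62.82765851] in plate [-63.86694733  10.77483588]
 rings [array([644.4, 161.1]), array([619.5,  28.4]), array([ 594.5, -104.3])]
 lid px [227.3 145.2] [34.5 36.6] w [645.7 161.7] plate [ 66.1 135.8]
 lid px [274.7 154.4] [34.1 36.9] w [623.3  30.5] plate [68.4  2.8]
 lid px [324.3 168.8] [34.8 35.6] w [ 586.6 -107.5] plate [  57.8 -139.7]
wr [555.24279439  37.35967797] yaw -10.787360554584579 len 550.164577307621 266.2295922970276
 goal [493.61667955  63.25475194] in plate [-65.38373446  13.90324259]
 rings [array([644.4, 157.8]), array([619.1,  25.2]), array([ 593.8, -107.4])]
 lid px [158. 164.] [78.2 96. ] w [647.7 155.5] plate [ 68.7 133.4]
 lid px [266.9 162.6] [81.9 83.4] w [626.4  29.3] plate [71.4  5.4]
 lid px [386.3 172. ] [76.1 86.5] w [ 590.1 -107.8] plate [  61.4 -136.1]
```

>>> apply_moves([
  [0.64,-0.34,0.8,0,0,0,1],
  [0,0,1,0,0,0,1],
  [0,0,1,0,0,0,1],
  [0,0,1,0,0,0,1],
  [0,0,1,0,0,0,1],
  [0,0,1,0,0,0,1],
  [0,0,0.8,0,0,0,1],
  [0,0,0.05,0,0,0,1],
], grip_force=20)

```text
time: 4.65
tool_pos: [622.9, 30.1, 128.7]
tcp_rot: [180.0, 0.3, -10.4]
ft_force: [0.1, -0.2, -0.4]
finger_gap: 85.4
grip_force: 0.0
```

>>> apply_moves([
  [0,0,0,0,0,0,0.2],
  [0,0,0,0,0,0,0.2],
  [0,0,0,0,0,0,0.2],
  [0,0,0,0,0,0,0.2],
  [0,0,0,0,0,0,0.2],
  [0,0,0,0,0,0,0.2],
])

```text
time: 5.4
tool_pos: [625.3, 29.8, 132.3]
tcp_rot: [-180.0, -0.1, -10.4]
ft_force: [-1.4, -1.3, 5.6]
finger_gap: 25.3
grip_force: 21.7
```

>>> apply_moves([
  [0,0,-0.01,0,0,0,0.2],
  [0,0,0,0,0,0,0.2],
])

```text
time: 5.65
tool_pos: [625.3, 29.8, 132.4]
tcp_rot: [-180.0, -0.1, -10.4]
ft_force: [0.2, -0.8, 5.2]
finger_gap: 25.5
grip_force: 21.7
```

>>> apply_moves([
  [-0.08,0,0,0,0,0,0.2],
  [-0.08,0,0,0,0,0,0.2],
  [-0.08,0,0,0,0,0,0.2],
  [-0.08,0,0,0,0,0,0.2],
])

```text
time: 6.15
tool_pos: [616.0, 31.8, 132.4]
tcp_rot: [-180.0, -0.1, -10.4]
ft_force: [3.8, -1.6, 5.8]
finger_gap: 25.3
grip_force: 21.7
```

>>> apply_moves([
  [0.08,0,0,0,0,0,0.2],
  [0.08,0,0,0,0,0,0.2],
  [0.08,0,0,0,0,0,0.2],
  [0.08,0,0,0,0,0,0.2],
])

```text
time: 6.65
tool_pos: [623.4, 30.5, 132.4]
tcp_rot: [-180.0, 0.2, -10.4]
ft_force: [-17.0, 2.2, 27.3]
finger_gap: 25.3
grip_force: 23.5
```

>>> apply_moves([
  [0,0,-0.03,0,0,0,0.2],
  [0,0,0,0,0,0,0.2],
  [0,0,0,0,0,0,0.2],
])

```text
time: 7.02
tool_pos: [623.6, 30.3, 132.3]
tcp_rot: [180.0, 0.1, -10.4]
ft_force: [-4.2, -0.3, 6.7]
finger_gap: 25.1
grip_force: 21.9
```

```bash
python3 - <<'E'
from h import *
s=sense();print(s["tool_pos"],s["tcp_rot"],s["ft_force"],s["wrist_torque"],s["grip_force"])
im=snapshot("wrist")[:,:,::-1];cv2.imwrite("pics/w2.png",im)
im=snapshot("scene")[:,:,::-1];cv2.imwrite("pics/s2.png",cv2.resize(im[160:290,170:410],None,fx=3.2,fy=3.2,interpolation=cv2.INTER_CUBIC))
E
```

```text
[623.64753829  30.28396073 132.32926125] [ 1.79995282e+02  1.28012758e-01 -1.04249761e+01] [-4.19458444 -0.26857544  6.68020186] [ 0.00520899  0.61585082 -0.02816747] 21.904009619684075
```

View pics/s2.png

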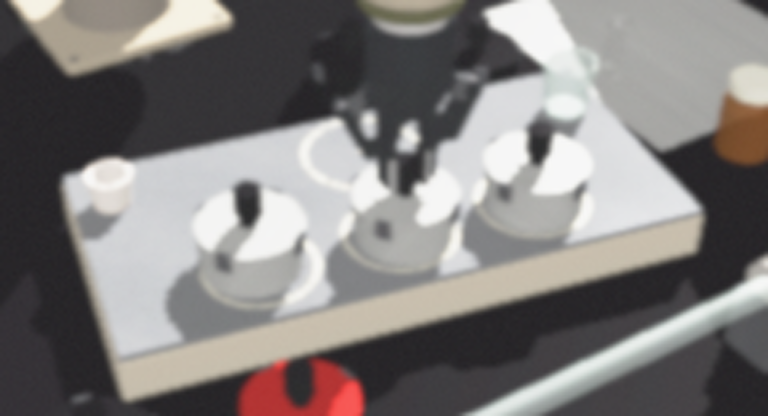

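>>> apply_moves([
  [0,0,0,0,0,0,0.39],
  [0,0,0,0,0,0,0.39],
  [0,0,0,0,0,0,0.39],
])

```text
time: 7.5
tool_pos: [624.3, 30.1, 131.9]
tcp_rot: [180.0, 0.1, -10.4]
ft_force: [0.3, 0.7, -0.3]
finger_gap: 33.4
grip_force: 0.0
```

>>> apply_moves([
  [0,0.1,0,0,0,0,0.39],
  [0,0.1,0,0,0,0,0.39],
  [0,0.06,0,0,0,0,0.39],
  [0,0.06,0,0,0,0,0.39],
])

```text
time: 8.0
tool_pos: [622.9, 20.4, 132.4]
tcp_rot: [-180.0, 0.0, -10.4]
ft_force: [-0.3, 0.9, -1.8]
finger_gap: 33.2
grip_force: 0.6
```

>>> apply_moves([
  [0,0.04,0,0,0,0,0.39],
])

```text
time: 8.12
tool_pos: [622.7, 19.3, 132.5]
tcp_rot: [-180.0, -0.0, -10.4]
ft_force: [0.0, 1.5, -1.3]
finger_gap: 33.1
grip_force: 0.5
```

>>> apply_moves([
  [0,0.04,0,0,0,0,0.39],
])

```text
time: 8.25
tool_pos: [622.5, 18.1, 132.5]
tcp_rot: [-180.0, 0.0, -10.4]
ft_force: [0.1, 0.7, -0.7]
finger_gap: 33.2
grip_force: 0.5
```

>>> apply_moves([
  [0,-0.14,0,0,0,0,0.39],
  [0,-0.14,0,0,0,0,0.39],
  [0,-0.08,0,0,0,0,0.39],
  [0,-0.06,0,0,0,0,0.39],
  [0,-0.04,0,0,0,0,0.39],
])

```text
time: 8.88
tool_pos: [625.1, 31.7, 132.6]
tcp_rot: [180.0, -0.0, -10.4]
ft_force: [0.1, -2.4, 1.6]
finger_gap: 33.2
grip_force: 1.0
```

>>> apply_moves([
  [0,-0.04,0,0,0,0,0.39],
])

```text
time: 9.0
tool_pos: [625.3, 32.8, 132.6]
tcp_rot: [180.0, -0.0, -10.4]
ft_force: [-0.9, -2.5, 0.5]
finger_gap: 33.3
grip_force: 1.0
```

>>> apply_moves([
  [0,0,0,0,0,0,1],
  [0,0,0,0,0,0,1],
  [0,0,-1,0,0,0,1],
  [0,0,-1,0,0,0,1],
  [0,0,-1,0,0,0,1],
  [0,0,0,0,0,0,1],
  [0,0,0,0,0,0,1],
])

```text
time: 9.88
tool_pos: [624.9, 33.0, 221.6]
tcp_rot: [180.0, 0.0, -10.4]
ft_force: [-0.0, -0.1, -0.4]
finger_gap: 85.4
grip_force: 0.0
```

```bash
python3 - <<'E'
from h import *
s=sense();im=snapshot("wrist")[:,:,::-1].copy();cv2.imwrite("pics/w3.png",im)
np.savez("w3.npz",tool_pos=s["tool_pos"],tcp_rot=s["tcp_rot"]);print(s["tool_pos"])
cv2.imwrite("pics/w3b.png",cv2.resize(im,(800,600),interpolation=cv2.INTER_CUBIC))
E
```

```text
[624.91932308  33.02513336 221.6104126 ]
```

View pics/w3b.png

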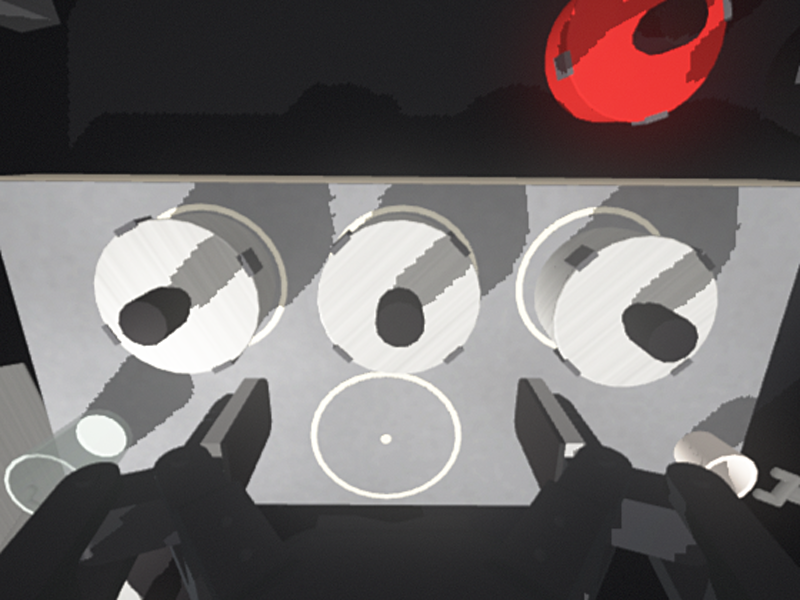

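Here the lids are at about (177,297), (399,297) and (636,311). Arcs of all three far rings are visible above the lids. I'll fit those arcs to get the ring centres.

```bash
cat >> h.py <<'E'
from scipy.optimize import least_squares
def ringfit(im,C,c0,r,band=10,thr=25):
    g=cv2.cvtColor(im,cv2.COLOR_BGR2GRAY)
    th=cv2.morphologyEx(g,cv2.MORPH_TOPHAT,np.ones((9,9)))
    ys,xs=np.where(th>thr);f,cx,cy,o,M=C
    d=M@np.stack([(xs-cx)/f,-(ys-cy)/f,-np.ones(len(xs))]);P=(o[:,None]+d*(60-o[2])/d[2])[:2].T
    c=np.array(c0,float)
    for b in(band,6,4,3):
        q=P[np.abs(np.hypot(*(P-c).T)-r)<b]
        c=least_squares(lambda p:np.hypot(*(q-p).T)-r,c,loss="soft_l1",f_scale=1).x
    return c,len(q)
E
python3 - <<'E'
from h import *
S=[("w1",cam("wrist",np.load("w1.npz"))),("w3",cam("wrist",np.load("w3.npz"))),("top0",cam("top"))]
for n,C in S:
    im=cv2.imread(f"pics/{n}.png")
    for c0,r in(((494,63),59.5),((644.4,159.5),53.5),((619.3,27),53.5),((594,-106),53.5)):
        for b in (10,7):
            c,k=ringfit(im,C,c0,r,b);print(n,c0,c.round(1),k,end=" | ")
        print()
im=cv2.imread("pics/w3.png");C=S[1][1]
for e in lids(im,C,[(124,208),(279,208),(445,218)],205):print(e[0],e[1],ray(C,e[0],109))
E
```

```text
w1 (494, 63) [493.8  63.7] 682 | w1 (494, 63) [493.8  63.7] 682 | 
w1 (644.4, 159.5) [644.9 162.9] 439 | w1 (644.4, 159.5) [644.9 162.9] 439 | 
w1 (619.3, 27) [622.7  31.3] 105 | w1 (619.3, 27) [622.8  31.3] 104 | 
w1 (594, -106) [ 593.  -105.6] 542 | w1 (594, -106) [ 593.  -105.6] 542 | 
w3 (494, 63) [493.9  63.7] 919 | w3 (494, 63) [493.9  63.7] 919 | 
w3 (644.4, 159.5) [644.7 162.8] 745 | w3 (644.4, 159.5) [644.7 162.8] 745 | 
w3 (619.3, 27) [618.7  29.6] 543 | w3 (619.3, 27) [618.7  29.6] 543 | 
w3 (594, -106) [ 592.9 -105.5] 860 | w3 (594, -106) [ 592.9 -105.5] 860 | 
top0 (494, 63) [494.   63.5] 212 | top0 (494, 63) [494.   63.5] 212 | 
top0 (644.4, 159.5) [647.2 161.7] 146 | top0 (644.4, 159.5) [647.2 161.7] 146 | 
top0 (619.3, 27) [622.2  29.4] 134 | top0 (619.3, 27) [622.2  29.4] 133 | 
top0 (594, -106) [ 594.3 -106.6] 152 | top0 (594, -106) [ 594.3 -106.7] 156 | 
[129.16651917 207.58358765] [104.20014954 132.68121338] [648.95652093 154.75654993]
[274.35913086 251.86457825] [132.9879303  200.13908386] [585.71689044  41.21676158]
[428.51342773 207.16847229] [121.7826767  137.24720764] [603.32973595 -94.88400354]
```

>>> apply_moves([
  [-0.07,0.97,0,0,0,0,1],
  [-0.07,0.97,0,0,0,0,1],
  [-0.07,0.97,0,0,0,0,1],
  [-0.07,0.97,0,0,0,0,1],
  [-0.07,0.96,0,0,0,0,1],
  [0,0,1,0,0,0,1],
  [0,0,1,0,0,0,1],
  [0,0,0.97,0,0,0,1],
])

```text
time: 10.92
tool_pos: [587.4, -107.8, 130.6]
tcp_rot: [-180.0, 0.2, -10.5]
ft_force: [-0.1, 0.0, -0.4]
finger_gap: 85.6
grip_force: 0.0
```

>>> apply_moves([
  [0,0,0,0,0,0,0.39],
  [0,0,0,0,0,0,0.39],
  [0,0,0,0,0,0,0.39],
  [0,0,0,0,0,0,0.39],
])

```text
time: 11.42
tool_pos: [589.4, -108.1, 134.8]
tcp_rot: [180.0, -0.1, -10.4]
ft_force: [0.1, -0.7, -0.1]
finger_gap: 33.1
grip_force: 0.0
```

>>> apply_moves([
  [0,0.1,0,0,0,0,0.39],
  [0,0.1,0,0,0,0,0.39],
  [0,0.06,0,0,0,0,0.39],
  [0,0.06,0,0,0,0,0.39],
])

```text
time: 11.92
tool_pos: [587.0, -117.3, 133.6]
tcp_rot: [-180.0, -0.0, -10.4]
ft_force: [-0.2, 2.9, 2.0]
finger_gap: 32.9
grip_force: 1.1
```

>>> apply_moves([
  [0,0.04,0,0,0,0,0.39],
])

```text
time: 12.05
tool_pos: [586.7, -118.6, 133.5]
tcp_rot: [-180.0, -0.0, -10.4]
ft_force: [0.5, 1.6, 1.9]
finger_gap: 33.3
grip_force: 1.2
```

>>> apply_moves([
  [0,0.04,0,0,0,0,0.39],
])

```text
time: 12.18
tool_pos: [586.4, -119.7, 133.4]
tcp_rot: [-180.0, -0.0, -10.4]
ft_force: [0.5, 2.4, 3.3]
finger_gap: 33.5
grip_force: 1.2
```

>>> apply_moves([
  [0,-0.14,0,0,0,0,0.39],
  [0,-0.14,0,0,0,0,0.39],
  [0.07,-0.1,0,0,0,0,0.39],
  [0.06,-0.08,0,0,0,0,0.39],
  [0,-0.04,0,0,0,0,0.39],
])

```text
time: 12.8
tool_pos: [593.1, -105.6, 133.3]
tcp_rot: [180.0, 0.0, -10.4]
ft_force: [0.1, -1.0, 0.1]
finger_gap: 33.4
grip_force: 0.5
```

>>> apply_moves([
  [0,-0.04,0,0,0,0,0.39],
])

```text
time: 12.92
tool_pos: [593.2, -104.5, 133.3]
tcp_rot: [180.0, 0.0, -10.4]
ft_force: [-1.1, -2.1, -1.3]
finger_gap: 33.4
grip_force: 0.5
```

>>> apply_moves([
  [0,0,0,0,0,0,0.32],
  [0,0,0,0,0,0,0.32],
  [0,0,0,0,0,0,0.32],
])

```text
time: 13.3
tool_pos: [593.3, -104.6, 133.5]
tcp_rot: [180.0, -0.0, -10.4]
ft_force: [-0.3, -1.0, -0.0]
finger_gap: 27.8
grip_force: 0.5
```

>>> apply_moves([
  [0,0,0,0,0,0,1],
  [0,0,0,0,0,0,1],
  [0,0,0,0,0,-1,1],
  [0,0,0,0,0,-1,1],
  [0,0,0,0,0,-1,1],
  [0,0,0,0,0,-1,1],
  [0,0,0,0,0,-1,1],
  [0,0,0,0,0,-1,1],
])

```text
time: 14.3
tool_pos: [593.2, -104.4, 133.4]
tcp_rot: [-180.0, -0.0, 17.2]
ft_force: [-0.3, 0.1, -0.1]
finger_gap: 85.7
grip_force: 0.0
```

>>> apply_moves([
  [0,0,0,0,0,-1,1],
  [0,0,0,0,0,-1,1],
  [0,0,0,0,0,-1,1],
  [0,0,0,0,0,-1,1],
  [0,0,0,0,0,-1,1],
  [0,0,0,0,0,-1,1],
  [0,0,0,0,0,-1,1],
  [0,0,0,0,0,-1,1],
])

```text
time: 15.3
tool_pos: [593.2, -104.4, 133.3]
tcp_rot: [-180.0, -0.0, 53.9]
ft_force: [-0.5, 0.2, -0.7]
finger_gap: 85.5
grip_force: 0.0
```

>>> apply_moves([
  [0,0,0,0,0,-1,1],
  [0,0,0,0,0,-1,1],
  [0,0,0,0,0,-1,1],
  [0,0,0,0,0,-1,1],
  [0,0,0,0,0,-1,1],
  [0,0,0,0,0,-0.6,1],
  [0,0,0,0,0,0,1],
  [0,0,0,0,0,0,1],
])

```text
time: 16.3
tool_pos: [593.2, -104.5, 133.4]
tcp_rot: [-180.0, -0.0, 79.3]
ft_force: [-0.1, 0.6, -0.5]
finger_gap: 85.3
grip_force: 0.0
```

>>> apply_moves([
  [0,0,0,0,0,0,0.32],
  [0,0,0,0,0,0,0.32],
  [0,0,0,0,0,0,0.32],
  [0,0,0,0,0,0,0.32],
  [0,0,0,0,0,0,0.32],
])

```text
time: 16.92
tool_pos: [593.1, -104.5, 133.4]
tcp_rot: [-180.0, 0.0, 79.4]
ft_force: [-1.4, 0.1, 0.9]
finger_gap: 27.4
grip_force: 0.7
```

>>> apply_moves([
  [0,0,0,0,0,0,1],
  [0,0,0,0,0,0,1],
  [0,0,-1,0,0,0,1],
  [0,0,-1,0,0,0,1],
  [1,0,0,0,0,0,1],
  [1,0,0,0,0,0,1],
  [1,0,0,0,0,0,1],
  [1,0,0,0,0,0,1],
])

```text
time: 17.92
tool_pos: [615.5, 14.3, 193.5]
tcp_rot: [180.0, -0.0, 79.4]
ft_force: [0.1, -0.3, -0.1]
finger_gap: 85.6
grip_force: 0.0
```

>>> apply_moves([
  [1,0,0,0,0,0,1],
  [1,0,0,0,0,0,1],
  [1,0,0,0,0,0,1],
  [1,0.04,0,0,0,0,1],
  [1,0,0,0,0,0,1],
  [0,0,1,0,0,0,1],
  [0,0,1,0,0,0,1],
  [0,0,0,0,0,0,1],
])

```text
time: 18.92
tool_pos: [641.7, 160.4, 129.9]
tcp_rot: [-179.7, 0.1, 79.4]
ft_force: [0.1, 0.0, 0.5]
finger_gap: 85.5
grip_force: 0.0
```

>>> apply_moves([
  [0,0,0,0,0,0,0.39],
  [0,0,0,0,0,0,0.39],
  [0,0,0,0,0,0,0.39],
  [0,0,0,0,0,0,0.39],
])

```text
time: 19.42
tool_pos: [644.4, 160.7, 134.1]
tcp_rot: [179.9, -0.0, 79.4]
ft_force: [-0.1, 0.7, -0.2]
finger_gap: 33.6
grip_force: 0.0
```

>>> apply_moves([
  [0,-0.1,0,0,0,0,0.39],
  [0,-0.1,0,0,0,0,0.39],
  [0,-0.06,0,0,0,0,0.39],
  [0,-0.06,0,0,0,0,0.39],
])

```text
time: 19.92
tool_pos: [635.0, 162.4, 133.9]
tcp_rot: [179.9, -0.0, 79.4]
ft_force: [5.8, 0.2, 1.7]
finger_gap: 33.3
grip_force: 2.6
```

>>> apply_moves([
  [0,-0.04,0,0,0,0,0.39],
])

```text
time: 20.05
tool_pos: [633.8, 162.7, 133.9]
tcp_rot: [179.9, -0.0, 79.4]
ft_force: [5.2, -1.6, 1.9]
finger_gap: 33.2
grip_force: 2.6
```

>>> apply_moves([
  [0,-0.04,0,0,0,0,0.39],
])

```text
time: 20.18
tool_pos: [632.6, 162.8, 133.9]
tcp_rot: [179.9, -0.0, 79.4]
ft_force: [5.9, -0.8, 1.9]
finger_gap: 33.4
grip_force: 2.6
```

Pot A takes about 5.6 N to push, against 1 to 2 N for B and C, so A is the loaded one. Next I'll check beaker clearance for the slide.

```bash
python3 - <<'E'
from h import *
W=cam("wrist",np.load("w1.npz"));T=cam("top");fw=lambda q:(np.array(q)+.5)*.7-.5
B=np.array([618.8,29]);A=np.array([644.6,161.7]);y=(A-B)/np.linalg.norm(A-B);x=np.array([y[1],-y[0]]);c=B-65*x
f=lambda p:(round(x@(p-c),1),round(y@(p-c),1))
print("yaw",np.degrees(np.arctan2(x[1],x[0])),"beaker rim",f(ray(W,fw((120,380)),120)),"base",f(ray(W,fw((153,352)),61)),f(ray(T,np.array([155,105])+np.array((92,265))/3.4,105)))
print("goal",f(np.array([493.9,63.7])),"tool",f(sense()["tool_pos"][:2]))
E
```

```text
yaw -11.00238518230935 beaker rim (np.float64(-60.2), np.float64(233.4)) base (np.float64(-61.0), np.float64(235.5)) (np.float64(-62.1), np.float64(234.8))
goal (np.float64(-64.2), np.float64(10.2)) tool (np.float64(53.1), np.float64(134.0))
```

>>> apply_moves([
  [0,0.05,0.1,0,0,0,0.39],
  [0,0,0.1,0,0,0,0.39],
  [0,0,0,0,0,0,0.32],
  [0,0,0,0,0,0,0.32],
  [0,0,0,0,0,0,0.32],
  [0,-0.08,0,0,0,0,0.32],
  [0,-0.12,0,0,0,0,0.32],
  [0,-0.15,0,0,0,0,0.32],
])

```text
time: 21.18
tool_pos: [623.1, 164.6, 127.4]
tcp_rot: [-180.0, -0.0, 79.4]
ft_force: [2.5, -0.9, -2.7]
finger_gap: 27.1
grip_force: 1.4
```

>>> apply_moves([
  [0,-0.17,0,0,0,0,0.32],
  [0,-0.17,0,0,0,0,0.32],
  [0,-0.17,0,0,0,0,0.32],
  [0,-0.17,0,0,0,0,0.32],
  [0,-0.17,0,0,0,0,0.32],
  [0,-0.17,0,0,0,0,0.32],
  [0,-0.17,0,0,0,0,0.32],
  [0,-0.17,0,0,0,0,0.32],
])

```text
time: 22.18
tool_pos: [583.0, 172.1, 127.4]
tcp_rot: [-180.0, -0.0, 79.4]
ft_force: [2.6, -0.2, -3.1]
finger_gap: 27.6
grip_force: 1.4
```

>>> apply_moves([
  [0,-0.17,0,0,0,0,0.32],
  [0,-0.17,0,0,0,0,0.32],
  [0,-0.17,0,0,0,0,0.32],
  [0,-0.17,0,0,0,0,0.32],
  [0,-0.17,0,0,0,0,0.32],
  [0,-0.17,0,0,0,0,0.32],
  [0,-0.17,0,0,0,0,0.32],
  [0,-0.17,0,0,0,0,0.32],
])

```text
time: 23.18
tool_pos: [542.9, 179.6, 127.4]
tcp_rot: [180.0, 0.0, 79.4]
ft_force: [3.8, -0.2, -1.8]
finger_gap: 27.6
grip_force: 1.5
```

>>> apply_moves([
  [0,-0.17,0,0,0,0,0.32],
  [0,-0.17,0,0,0,0,0.32],
  [0,-0.17,0,0,0,0,0.32],
  [0,-0.17,0,0,0,0,0.32],
  [0,-0.11,0,0,0,0,0.32],
  [0,-0.06,0,0,0,0,0.32],
  [0,0,0,0,0,0,0.32],
])

```text
time: 24.05
tool_pos: [518.0, 184.3, 127.6]
tcp_rot: [-180.0, -0.0, 79.4]
ft_force: [-0.2, -1.3, 0.4]
finger_gap: 27.4
grip_force: 0.5
```

>>> apply_moves([
  [0,0,0,0,0,0,1],
  [0,0,0,0,0,0,1],
  [0.03,0,0,0,0,1,1],
  [0,0,0,0,0,1,1],
  [0,0,0,0,0,1,1],
  [0,0,0,0,0,1,1],
  [0,0,0,0,0,1,1],
  [0,0,0,0,0,1,1],
])

```text
time: 25.05
tool_pos: [518.2, 185.1, 127.3]
tcp_rot: [-180.0, 0.0, 51.7]
ft_force: [0.6, 0.5, 0.8]
finger_gap: 85.5
grip_force: 0.0
```

>>> apply_moves([
  [0,0,0,0,0,1,1],
  [0,0,0,0,0,1,1],
  [0,0,0,0,0,1,1],
  [0,0,0,0,0,1,1],
  [0,0,0,0,0,1,1],
  [0,0,0,0,0,1,1],
  [0,0,0,0,0,1,1],
  [0,0,0,0,0,1,1],
])

```text
time: 26.05
tool_pos: [518.2, 185.1, 127.3]
tcp_rot: [-180.0, 0.0, 15.1]
ft_force: [-0.1, -0.0, -0.1]
finger_gap: 85.4
grip_force: 0.0
```

>>> apply_moves([
  [0,0,0,0,0,1,1],
  [0,0,0,0,0,1,1],
  [0,0,0,0,0,1,1],
  [0,0,0,0,0,1,1],
  [0,0,0,0,0,1,1],
  [0,0,0,0,0,0.75,1],
  [0,0,0,0,0,0,0.32],
  [0,0,0,0,0,0,0.32],
])

```text
time: 27.05
tool_pos: [518.2, 185.1, 127.4]
tcp_rot: [180.0, 0.0, -11.0]
ft_force: [0.5, -0.3, 1.4]
finger_gap: 51.5
grip_force: 0.0
```

>>> apply_moves([
  [0,0,0,0,0,0,0.32],
  [0,0,0,0,0,0,0.32],
])

```text
time: 27.3
tool_pos: [518.3, 184.7, 127.4]
tcp_rot: [180.0, 0.0, -11.1]
ft_force: [-0.2, -2.6, 1.0]
finger_gap: 27.4
grip_force: 1.4
```

>>> apply_moves([
  [0,0.08,0,0,0,0,0.32],
  [0,0.12,0,0,0,0,0.32],
  [0,0.15,0,0,0,0,0.32],
  [0,0.17,0,0,0,0,0.32],
  [0,0.17,0,0,0,0,0.32],
  [0,0.17,0,0,0,0,0.32],
  [0,0.17,0,0,0,0,0.32],
  [0,0.17,0,0,0,0,0.32],
])

```text
time: 28.3
tool_pos: [511.3, 149.5, 127.5]
tcp_rot: [-180.0, -0.0, -11.1]
ft_force: [0.7, 3.1, 0.4]
finger_gap: 27.3
grip_force: 2.1
```

>>> apply_moves([
  [0,0.17,0,0,0,0,0.32],
  [0,0.17,0,0,0,0,0.32],
  [0,0.17,0,0,0,0,0.32],
  [0,0.17,0,0,0,0,0.32],
  [0,0.17,0,0,0,0,0.32],
  [0,0.17,0,0,0,0,0.32],
  [0,0.17,0,0,0,0,0.32],
  [0,0.17,0,0,0,0,0.32],
])

```text
time: 29.3
tool_pos: [503.4, 109.4, 127.4]
tcp_rot: [-180.0, 0.0, -11.1]
ft_force: [0.7, 4.8, 0.6]
finger_gap: 27.1
grip_force: 2.3
```

>>> apply_moves([
  [0,0.17,0,0,0,0,0.32],
  [0,0.17,0,0,0,0,0.32],
  [0,0.17,0,0,0,0,0.32],
  [0,0.17,0,0,0,0,0.32],
  [0,0.17,0,0,0,0,0.32],
  [0,0.17,0,0,0,0,0.32],
  [0,0,0,0,0,0,0.32],
])

```text
time: 30.18
tool_pos: [497.4, 78.9, 127.3]
tcp_rot: [179.9, 0.0, -11.2]
ft_force: [0.6, 0.5, 0.3]
finger_gap: 27.3
grip_force: 0.1
```

>>> apply_moves([
  [0,0.1,0,0,0,0,0.32],
  [0,0.15,0,0,0,0,0.32],
  [0,0.15,0,0,0,0,0.32],
  [0,0.09,0,0,0,0,0.32],
  [0,0.05,0,0,0,0,0.32],
  [0,0,0,0,0,0,0.32],
])

```text
time: 30.92
tool_pos: [494.3, 63.5, 127.3]
tcp_rot: [180.0, 0.0, -11.1]
ft_force: [0.1, 2.3, -1.3]
finger_gap: 27.1
grip_force: 0.9
```

>>> apply_moves([
  [0,0,0,0,0,0,1],
  [0,0,0,0,0,0,1],
  [0,0,-1,0,0,0,1],
  [0.5,0,-1,0,0,0,1],
  [1,0,-1,0,0,0,1],
  [1,0,-1,0,0,0,1],
  [0,0,0,0,0,0,1],
  [0,0,0,0,0,0,1],
])

```text
time: 31.92
tool_pos: [567.3, 49.3, 246.3]
tcp_rot: [180.0, 0.1, -11.1]
ft_force: [-0.2, -0.9, -0.6]
finger_gap: 85.2
grip_force: 0.0
```

```bash
python3 - <<'E'
from h import *
s=sense();im=snapshot("wrist")[:,:,::-1].copy();cv2.imwrite("pics/w4.png",im)
np.savez("w4.npz",tool_pos=s["tool_pos"],tcp_rot=s["tcp_rot"]);print(s["tool_pos"])
C=cam("wrist",s)
for c0,r in(((494,63),59.5),((644.6,161.7),53.5),((618.8,29),53.5),((593.2,-104.5),53.5)):print(c0,ringfit(im,C,c0,r))
cv2.imwrite("pics/w4b.png",cv2.resize(im,(800,600),interpolation=cv2.INTER_CUBIC))
E
```

```text
[567.27227182  49.30003618 246.30376999]
(494, 63) (array([492.35323275,  64.06869721]), 689)
(644.6, 161.7) (array([644.82037646, 160.96679499]), 1291)
(618.8, 29) (array([613.29247905,  25.70165127]), 88)
(593.2, -104.5) (array([ 593.36497567, -106.03548405]), 778)
```

View pics/w4b.png

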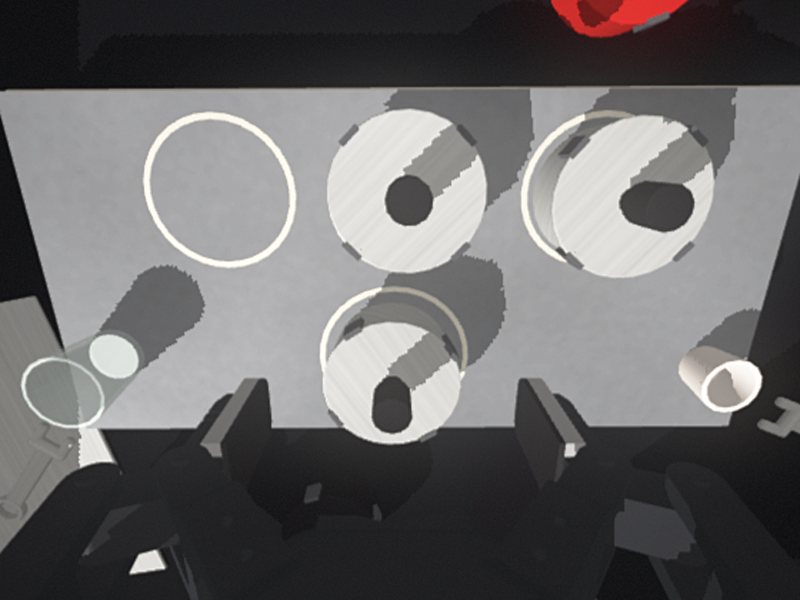

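The loaded pot sits on the goal ring at (392,382), B is at (407,190) and C at (632,196). Now I'll convert the lid outlines to positions and compare them with the rings.

```bash
cat >> h.py <<'E'
def lidpos(C,l,r,t,b):
    px=(np.array([(l+r)/2,(t+b)/2])+.5)*.7-.5;p=ray(C,px,109);a=np.linspace(0,2*np.pi,90)
    for _ in range(3):
        q=np.array([proj(C,[p[0]+49*np.cos(k),p[1]+49*np.sin(k),109]) for k in a]);bc=(q.max(0)+q.min(0))/2
        p=p+ray(C,px,109)-ray(C,bc,109)
    return p,((q.max(0)-q.min(0))/.7).round(0)
E
python3 - <<'E'
from h import *
C=cam("wrist",np.load("w4.npz"))
a=np.radians(-11);M=np.array([[np.cos(a),-np.sin(a)],[np.sin(a),np.cos(a)]])
for n,b,t in(("A",(322,461,321,444),(493.9,63.7)),("B",(327,487,109,272),(619,28.3)),("C",(551,714,114,278),(593.2,-105.4))):
    p,sz=lidpos(C,*b);print(n,p.round(1),sz,(b[1]-b[0],b[3]-b[2]),"err plate",(M.T@(p-t)).round(1))
E
```

```text
A [496.2  64.7] [139. 123.] (139, 123) err plate [2.1 1.4]
B [622.6  30.2] [162. 166.] (160, 163) err plate [3.2 2.5]
C [ 593.  -103.5] [164. 165.] (163, 164) err plate [-0.6  1.8]
```

>>> apply_moves([
  [0.91,0.18,0,0,0,0,1],
  [0.91,0.18,0,0,0,0,1],
  [0,0,1,0,0,0,1],
  [0,0,1,0,0,0,1],
  [0,0,1,0,0,0,1],
  [0,0,0.8,0,0,0,1],
  [0,0,0,0,0,0,1],
  [0,0,0,0,0,0,0.39],
])

```text
time: 32.98
tool_pos: [619.3, 28.4, 133.9]
tcp_rot: [180.0, -0.0, -11.1]
ft_force: [0.6, -0.1, 0.7]
finger_gap: 70.1
grip_force: 0.0
```

>>> apply_moves([
  [0,0,0,0,0,0,0.31],
  [0,0,0,0,0,0,0.31],
  [0,0,0,0,0,0,0.31],
  [0,0,0,0,0,0,0.31],
])

```text
time: 33.48
tool_pos: [620.0, 28.5, 134.0]
tcp_rot: [-180.0, -0.1, -11.1]
ft_force: [0.9, 2.2, 1.9]
finger_gap: 26.4
grip_force: 1.2
```

>>> apply_moves([
  [0,0,0,0,0,0,1],
  [0,0,0,0,0,0,1],
  [-0.03,0,0,0,0,-1,1],
  [0,0,0,0,0,-1,1],
  [0,0,0,0,0,-1,1],
  [0,0,0,0,0,-1,1],
  [0,0,0,0,0,-1,1],
  [0,0,0,0,0,-1,1],
])

```text
time: 34.48
tool_pos: [618.4, 28.2, 133.1]
tcp_rot: [-180.0, 0.0, 16.5]
ft_force: [-0.0, -0.4, 1.1]
finger_gap: 85.3
grip_force: 0.0
```

>>> apply_moves([
  [0,0,0,0,0,-1,1],
  [0,0,0,0,0,-1,1],
  [0,0,0,0,0,-1,1],
  [0,0,0,0,0,-1,1],
  [0,0,0,0,0,-1,1],
  [0,0,0,0,0,-1,1],
  [0,0,0,0,0,-1,1],
  [0,0,0,0,0,-1,1],
])

```text
time: 35.48
tool_pos: [618.4, 28.2, 133.1]
tcp_rot: [-180.0, 0.0, 53.2]
ft_force: [0.2, 0.3, -0.1]
finger_gap: 85.3
grip_force: 0.0
```

>>> apply_moves([
  [0,0,0,0,0,-1,1],
  [0,0,0,0,0,-1,1],
  [0,0,0,0,0,-1,1],
  [0,0,0,0,0,-1,1],
  [0,0,0,0,0,-1,1],
  [0,0,0,0,0,-0.6,1],
  [0,0,0,0,0,0,0.31],
  [0,0,0,0,0,0,0.31],
])

```text
time: 36.48
tool_pos: [618.6, 28.3, 133.3]
tcp_rot: [-180.0, 0.0, 78.6]
ft_force: [-0.5, 0.1, -0.4]
finger_gap: 51.8
grip_force: 0.0
```

>>> apply_moves([
  [0,0,0,0,0,0,0.31],
  [0,0,0,0,0,0,0.31],
  [0,0,0,0,0,0,0.31],
])

```text
time: 36.85
tool_pos: [618.9, 28.3, 133.6]
tcp_rot: [180.0, -0.0, 78.7]
ft_force: [1.0, -0.3, 0.3]
finger_gap: 26.4
grip_force: 0.9
```

>>> apply_moves([
  [0,0,0,0,0,0,1],
  [0,0,0,0,0,0,1],
  [0,0,-1,0,0,0,1],
  [0,0,-1,0,0,0,1],
  [0.08,-0.86,0,0,0,0,1],
  [0.08,-0.86,0,0,0,0,1],
  [0.08,-0.86,0,0,0,0,1],
  [0.1,-0.86,0,0,0,0,1],
])

```text
time: 37.85
tool_pos: [518.5, 58.8, 193.3]
tcp_rot: [-180.0, 0.0, 78.7]
ft_force: [-0.4, -1.0, 1.2]
finger_gap: 85.5
grip_force: 0.0
```

>>> apply_moves([
  [0,-0.88,0,0,0,0,1],
  [0,0,1,0,0,0,1],
  [0,0,1,0,0,0,1],
  [0,0,0.1,0,0,0,1],
  [0,0,0,0,0,0,0.39],
  [0,0,0,0,0,0,0.39],
  [0,0,0,0,0,0,0.39],
  [0,0,0,0,0,0,0.39],
])

```text
time: 38.85
tool_pos: [493.9, 63.8, 131.0]
tcp_rot: [179.9, -0.0, 78.7]
ft_force: [0.2, -0.5, -0.9]
finger_gap: 33.2
grip_force: 0.0
```

>>> apply_moves([
  [0,0,0,0,0,0,0.31],
  [0,0,0,0,0,0,0.31],
  [0,0,0,0,0,0,0.31],
])

```text
time: 39.22
tool_pos: [494.2, 63.7, 130.9]
tcp_rot: [179.9, -0.0, 78.7]
ft_force: [2.8, -1.1, 1.7]
finger_gap: 26.5
grip_force: 1.8
```

>>> apply_moves([
  [0,0,0,0,0,0,1],
  [0,0,0,0,0,0,1],
  [0,0,0,0,0,0,1],
  [0,0,-1,0,0,0,1],
  [0,0,-1,0,0,0,1],
  [0,0.5,-1,0,0,0,1],
  [0,1,-1,0,0,0,1],
  [0,1,-1,0,0,0,1],
])

```text
time: 40.22
tool_pos: [567.6, 49.0, 281.3]
tcp_rot: [-180.0, -0.0, 78.7]
ft_force: [-0.1, 0.1, 0.0]
finger_gap: 85.6
grip_force: 0.0
```

>>> apply_moves([
  [0,0,-1,0,0,0,1],
  [0,0,-1,0,0,0,1],
  [0,0,0,0,0,0,1],
  [0,0,0,0,0,0,1],
])

```text
time: 40.72
tool_pos: [566.8, 49.1, 339.4]
tcp_rot: [-179.9, 0.0, 78.7]
ft_force: [-0.4, 0.9, -1.0]
finger_gap: 85.3
grip_force: 0.0
```

```bash
python3 - <<'E'
from h import *
s=sense();im=snapshot("wrist")[:,:,::-1].copy()
np.savez("w5.npz",tool_pos=s["tool_pos"],tcp_rot=s["tcp_rot"]);print(s["time"],s["tool_pos"])
cv2.imwrite("pics/w5b.png",cv2.resize(im,(800,600),interpolation=cv2.INTER_CUBIC))
C=cam("wrist",s)
for c0,r in(((494,63),59.5),((618.8,29),53.5),((593.2,-104.5),53.5)):print(c0,ringfit(im,C,c0,r))
E
```

```text
40.725 [566.80801433  49.08618583 339.37580808]
(494, 63) (array([492.54258447,  62.60353663]), 571)
(618.8, 29) (array([620.93253234,  26.49145316]), 392)
(593.2, -104.5) (array([ 594.35213143, -106.28337789]), 381)
```

View pics/w5b.png

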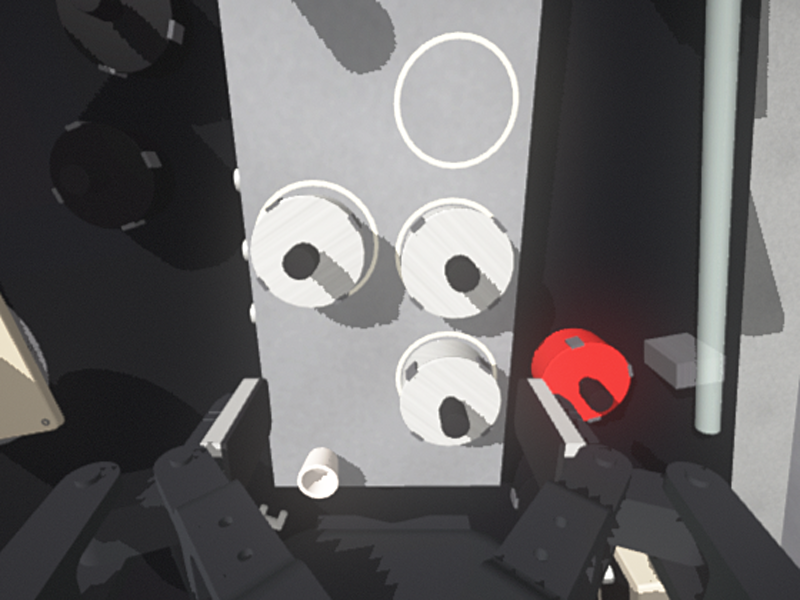

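All three pots are upright. The loaded pot is at (306,251) on the goal ring, B is at (456,262) and C at (451,401). I'll check the centring one last time.

```bash
python3 - <<'E'
from h import *
C=cam("wrist",np.load("w5.npz"))
a=np.radians(-11);M=np.array([[np.cos(a),-np.sin(a)],[np.sin(a),np.cos(a)]])
for n,b,t in(("A",(249,364,195,307),(493.9,63.7)),("B",(398,514,206,318),(619,28.3)),("C",(400,502,357,446),(593.2,-105.4))):
    p,sz=lidpos(C,*b);print(n,p.round(1),sz,(b[1]-b[0],b[3]-b[2]),"err plate",(M.T@(p-t)).round(1))
E
```

```text
A [495.1  65.5] [115. 113.] (115, 112) err plate [0.9 2. ]
B [618.9  31. ] [114. 111.] (116, 112) err plate [-0.6  2.6]
C [ 593.5 -104.1] [102.  89.] (102, 89) err plate [0.1 1.4]
```

```bash
python3 -c "
from bench import *
print(hand_in())"
```

```text
the job is handed in; nothing more can be done
None
```

The loaded pot was pot_a, and I slid it onto the dotted goal ring; pots B and C are upright on their own rings, all three measuring within about 3 mm of centre, and the job was handed in at about 41 s.

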